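# Carry the hatch box of barrel nuts shut and tip it into the tray

### The arm

A 7-joint arm with a two-finger parallel gripper is mounted at the origin on the work surface. World frame = base frame: x ahead of the robot, y to its left, z up, the work surface at z = 0. Lengths are in m, angles in degrees, forces in N, time in s.
With the tool pointing down it reaches from about 0.4 to 0.925 m from the base axis. Payload 4.1 kg.
Tool frame: the origin (TCP) lies on the centre line of the jaws, within the pads' length; the fingertips stand 25 mm ahead of it and the grasp point (between the pads) lies 6 mm ahead of it (tcp_to_tips is the z of the fingertips in the tool frame, in m); z points along the fingers, y is the direction in which the jaws open and shut (so a half turn about z gives the same grasp; the last joint's range is limited). The gripper opens to 85 mm and grips with 20 to 120 N. Pads are 22 mm wide; open, the fingers measure 114 mm over their backs; the gripper's body (76 mm by 85 mm) begins 54 mm behind the grasp point. The pads swing forward as they close: fully open they stand 13 mm farther back than shut.
Start: joints at [64.744, 22.827, 2.584, 88.041, -1.071, 69.15, -2.905], TCP at [0.218, -0.612, 0.256] pointing down, gripper open.
Joint ranges: [-161.44, 161.44], [-28.35, 127.94], [-78.24, 83.42], [0, 140.83], [-78.03, 258.03], [13.02, 114.36], [-168.23, 168.23]. Speed limits (degrees/s): [147.25, 147.25, 180, 180, 180, 180, 180].

### API

Orientations are given as [roll, pitch, yaw] about the fixed x, y, z axes, in that order (R = Rz(yaw) Ry(pitch) Rx(roll)).
In Python, from rig import state, grab_frame, camera_model, hand_in, masks_of, mark_of, tcp_to_tips gives the robot as it stands.
- The arm moves only by the shell command python3 -m pendant 'ROWS' [FORCE]. ROWS is JSON, a list of rows, each a list of 5 numbers: the finger opening in mm, from 0 to 85.4, then the shift along the tool's x, y, z in mm, then the turn about the tool's z in degrees. A call has 1 to 20 rows; each row is the pose to reach, as a shift and turn from the pose commanded when the call began, along the tool's axes at that moment; what a row does not reach only later rows make up. A row lasts 1/10 s, in which the tool goes at most 50 mm and 8.59 degrees, less where a joint would pass 70% of its speed; a pose out of reach is approached as far as the arm can. A call with a gripper value outside its range is refused whole. The fingers move at their own pace and stop on an object; FORCE is the grip in N (left out, the last holds). Time passes only in rows, so rows that repeat a pose let the fingers close. It gives the time, the measured TCP pose, the force and the opening at its end, in the units of the state.
- state(): the state, without advancing time (a new reading comes with each control period).
- grab_frame(name): name is "scene" or "top" or "wrist"; returns the picture (480x640x3 uint8, blue, green, red); there is no depth.
- camera_model(name): a dict with "mtx" (3x3 intrinsics, pixels), "R" (3x3) and "t" (3): a world point X has camera coordinates R X + t. Camera axes: x right, y down, z forward; pixel columns grow to the right and rows downward; lengths in m; the calibration is good to about 2 mm. A picture is of the moment at which its call begins: read the wrist's pose just before it. camera_model takes no time and is no camera call; for the wrist camera it gives the pose at the moment of the call.
- hand_in(): hands the job in, once; it reports no verdict.
Trained networks look in the newest picture that a camera, given by its name, has taken for a name from the list of things; names that differ only in an ending like _2 or _b are one class to them, and where a whole thing is asked for, a point or a joint stands for the part that bears it (a point fixed in the world has none). Each returns a list of dicts, best first, with "score" (0 to 1); they miss things now and then, are a little off and sometimes report something else, mostly with a low value. They report only what shows in the picture. A call takes as long as a camera call. They do not tell look-alikes from the thing itself.
- masks_of(query, camera): "region" (480x640 bool, what is visible of it).
- mark_of(query, camera): "location" ([x, y, z] in m, in the coordinates of the camera as it stood for that picture, good to about 4 mm: a listed point, or the origin of a listed thing).
The state is a dict: "clock": time; "joints": joint angles; "dq": joint speeds; "tau": joint torques, N m; "tool_pos": TCP position; "ee_rot": TCP orientation; "contact_force": force on the tool from outside, world axes, zero at the start; "torque": the same for the moment, N m; "grip_width": opening from 0.0 (shut) to 1.0 (fully open).
Only numpy, scipy, OpenCV 4.12 (cv2) and the standard library are available. Lean on these libraries where they do the work, as an engineer would, in place of code of your own. Each camera call takes 0.05 s, during which the arm holds its last target. There are 200 camera calls.

### The job

Fetch the small wooden chute box of barrel nuts over to the empty tray, pinching it so that your fingers hold its loose side-sliding lid shut all the way there. At the tray slide the lid fully aside, tip all five nuts out into the empty tray (not the one with the screws), and stand the box back upright on the bench with nothing spilled and the other things on the bench left where they are.

Things in the scene. Friction and masses are not known exactly. Their poses are not given: they have to be found in the camera images.
- chute_box: shop-made chute box, brown wood, 130 long (its x) x 54 wide (y) x 42 high; with lid and nuts 0.25 to 0.4 kg. Origin: centre of its underside, z up. Side walls 7 (-y) and 9 (+y) thick, plain, 42 high (37 at the front half, the lid on top). The pouring end is -x. Top: the rear half (x > 0) is fixed closed, the front half (x -65 to 0) is the mouth, 38 wide, under the lid. Floor 6 thick
- pour_edge (a point): the middle of the top edge of the box's pouring end (box x = -65, y = 0, 37 above the underside). Inside, the floor ramps up at 27 degrees from box x = 0 to this edge. With the lid aside, nuts begin to roll out over it when this end is tipped down by some 30 degrees; 80 to 90 degrees empties the box surely
- hatch (a joint): the loose plywood lid (64 x 52 x 5, its top flush with the box's, centred at box x = -33): its slide towards the box's +y, m. 0 is shut, 0.046 fully aside (stop; only then is the whole mouth clear; it juts 51 beyond the +y wall). Starts ajar by up to 8 mm; cannot lift off. Moves at 0.1 N, so it slides by itself if the box leans over 12 degrees sideways; stays put when the box is tipped about its y axis
- hatch_strip: edge strip of the lid, a batten 44 long (box x -54.5 to -10.5), 5 thick, 26 high, hanging outside the box's +y wall, its top level with the box's top; origin: centre of its underside, 16 above the box's underside. Shut, it lies against the wall (59 over all). Pressed towards -y, against a finger on the -y wall opposite, it holds the lid shut
- hatch_rib: the thumb rib on top of the lid, 38 long (x), 10 wide (y), 12 high; origin at the centre of its underside, on the lid's top at box x = -32.5, 42 above the box's underside; pinch or push it to slide the lid
- box_rear (a point): point on the fixed rear half of the box's top, at box x = +32.5, y = 0; below it the side walls, 54 apart over all, can be gripped clear of the lid
- nut0: a steel barrel nut (cross dowel), a plain cylinder 12 in diameter and 16 long along its y, 11 g; origin at its centre. Lies in the box at the start
- nut1: a steel barrel nut (cross dowel), a plain cylinder 12 in diameter and 16 long along its y, 11 g; origin at its centre. Lies in the box at the start
- nut2: a steel barrel nut (cross dowel), a plain cylinder 12 in diameter and 16 long along its y, 11 g; origin at its centre. Lies in the box at the start
- nut3: a steel barrel nut (cross dowel), a plain cylinder 12 in diameter and 16 long along its y, 11 g; origin at its centre. Lies in the box at the start
- nut4: a steel barrel nut (cross dowel), a plain cylinder 12 in diameter and 16 long along its y, 11 g; origin at its centre. Lies in the box at the start
- tray: the empty tray, fixed: open plywood tray 140 (x) x 120 (y) x 34 high, walls 6 thick, inner floor 8 above the bench; origin at the centre of its underside. Starts at one side of the clamped panel, the box at the other
- screw_tray: a second tray of the same make and size, fixed, holding brass wood screws; stands behind (+x of) the empty tray; not to be poured into
- panel: a drawer front stood on edge along x, fixed, 220 long (x), 18 thick (y), 190 high, held near the bench by a wooden handscrew clamp (170 along x, 74 across y, 40 high) with one turned handle reaching to y = +103 at x = +35 and the other to y = -103 at x = -35; origin at the centre of its underside
- glue: glue bottle, loose, round, 56 in diameter, 184 high; origin at the centre of its underside. Stands behind the box's rear end
- chisel: chisel, loose, lying along its x (from -130 to +130), handle at -x 29 in diameter; origin on the bench below its middle. Lies beside the box's -y wall
- gauge: marking gauge, loose, lying along its x (190 long), its head 26 x 62 x 56 high at x = +30, with a screw to 68 high; origin on the bench below its middle. Lies beside the box's +y wall
- plane: block plane, loose, 155 long (x), 46 wide, 58 high; origin at the centre of its sole. Stands at the empty tray's +y side
Mind the look-alikes: they are no part of the job. What is shaped like the chute_box but pink is not meant.

How it is judged:
By the outcome, as a careful person would: the job done as asked, in the order asked, and still so for the second after the job is handed in, with the robot touching nothing.
It also fails if it takes over 72 s, if anything falls off the work surface, if the arm or the gripper's body presses on something with over 40 N, if the wrist force passes 120 N, or if a joint passes its speed limit or range.

## Working session

There is one attempt and no reset: what is moved stays moved. The work goes in short steps, Python scripts to look and compute and a shell command to move; the robot and the scene stay as the last step left them, time stands still between calls to the robot, and variables do not carry over. Pictures are saved under pics/ and viewed, about 8 in all and at most 12, crops included, and the job is handed in when it is done.

```bash
mkdir -p pics; ls; cat > h.py <<'E'
import numpy as np, cv2
from rig import *
from scipy.spatial.transform import Rotation as Ro
def w(cam,p,m=None):
    m=m or camera_model(cam); return np.array(m["R"]).T@(np.array(p)-np.array(m["t"]))
def proj(cam,X):
    m=camera_model(cam); c=np.array(m["R"])@np.array(X)+np.array(m["t"]); q=np.array(m["mtx"])@c; return q[:2]/q[2]
def onz(cam,px,z):
    m=camera_model(cam); R=np.array(m["R"]); o=-R.T@np.array(m["t"]); d=R.T@np.linalg.solve(np.array(m["mtx"]),[px[0],px[1],1]); return o+d*(z-o[2])/d[2]
def find(cam,names,n=3):
    for q in names:
        print(cam,q,[(round(d["score"],2),np.round(w(cam,d["location"]),3).tolist()) for d in mark_of(q,cam)[:n]])
E
python3 - <<'E'
from h import *
s=state(); print({k:np.round(v,3).tolist() for k,v in s.items()}, tcp_to_tips)
a=grab_frame("scene"); b=grab_frame("top")
cv2.imwrite("pics/s.png",a); cv2.imwrite("pics/t.png",b)
N="chute_box pour_edge hatch_strip hatch_rib box_rear tray screw_tray panel glue chisel gauge plane".split()
for c in("top","scene"): find(c,N)
E
```

```text
pics
{'clock': 0.0, 'joints': [64.747, 22.873, 2.58, 88.114, -1.072, 69.151, -2.903], 'dq': [-0.041, 0.104, 0.022, -0.002, 0.023, -0.001, -0.079], 'tau': [0.001, -47.512, 1.364, -25.422, 0.012, 0.009, 0.0], 'tool_pos': [0.218, -0.612, 0.255], 'ee_rot': [-179.886, 0.007, 19.589], 'contact_force': [0.381, -0.665, -0.105], 'torque': [0.008, 0.009, 0.009], 'grip_width': 0.998} 0.025
top chute_box [(0.75, [0.502, -0.34, -0.004]), (0.69, [0.297, -0.295, 0.004])]
top pour_edge [(0.89, [0.445, -0.33, 0.036]), (0.59, [0.26, -0.351, 0.04])]
top hatch_strip [(0.47, [0.252, -0.304, 0.015]), (0.44, [0.476, -0.307, 0.018])]
top hatch_rib [(0.65, [0.274, -0.321, 0.046]), (0.6, [0.471, -0.332, 0.044]), (0.33, [0.535, -0.34, 0.043])]
top box_rear [(0.92, [0.536, -0.34, 0.042]), (0.67, [0.31, -0.266, 0.047])]
top tray [(0.8, [0.503, 0.332, 0.004])]
top screw_tray [(0.68, [0.673, 0.333, 0.002]), (0.65, [0.506, -0.211, -0.0]), (0.57, [0.471, -0.305, 0.018])]
top panel [(0.85, [0.658, 0.004, -0.001])]
top glue [(0.63, [0.642, -0.342, 0.007])]
top chisel [(0.7, [0.475, -0.439, 0.001])]
top gauge [(0.65, [0.504, -0.211, -0.0])]
top plane [(0.79, [0.526, 0.477, 0.001])]
scene chute_box [(0.96, [0.291, -0.296, -0.004]), (0.76, [0.5, -0.338, 0.0])]
scene pour_edge [(0.68, [0.259, -0.353, 0.032]), (0.62, [0.435, -0.33, 0.031])]
scene hatch_strip [(0.5, [0.478, -0.302, 0.015]), (0.48, [0.5, 0.332, 0.002])]
scene hatch_rib [(0.58, [0.472, -0.328, 0.044]), (0.56, [0.28, -0.321, 0.043])]
scene box_rear [(0.86, [0.532, -0.344, 0.039]), (0.85, [0.31, -0.27, 0.042])]
scene tray [(0.74, [0.474, -0.329, 0.042]), (0.66, [0.504, 0.333, 0.001])]
scene screw_tray [(0.85, [0.671, 0.341, 0.003]), (0.46, [0.638, -0.347, -0.003])]
scene panel [(0.91, [0.656, -0.002, 0.0])]
scene glue [(0.56, [0.64, -0.343, -0.001])]
scene chisel [(0.74, [0.472, -0.44, -0.001])]
scene gauge []
scene plane []
```

View pics/t.png

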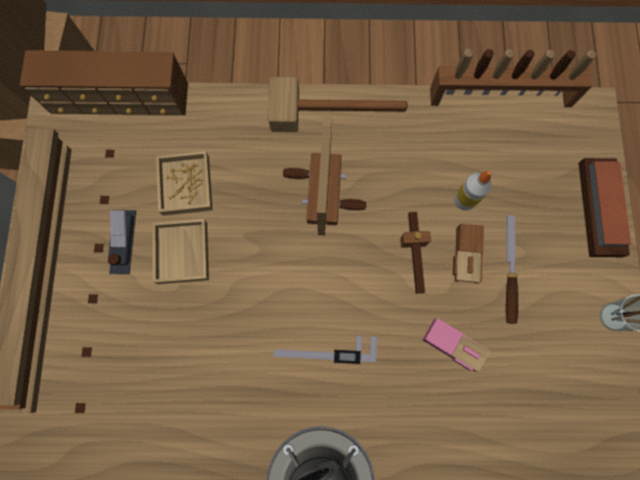

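View pics/s.png

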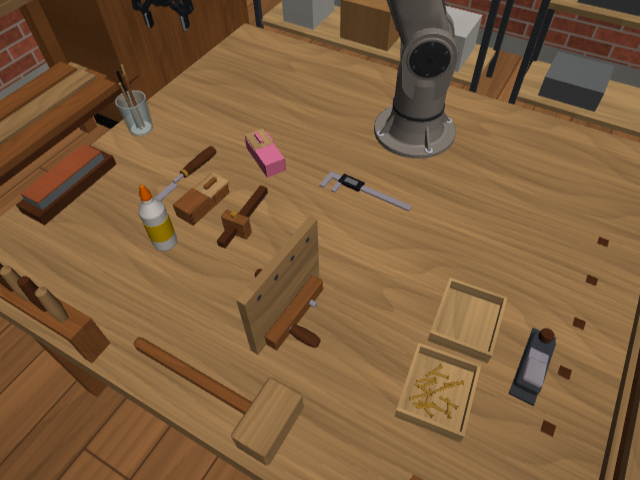

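The top view shows the brown box at (470,252), with its lid end toward the robot. The pink look-alike is at (457,345), the empty tray at (180,250), the screw tray behind it, and the panel at (325,185). I'll move above the box with the jaws across it and refine the pose with the wrist camera.

```bash
python3 -m pendant '[[85,20,-10,5,-8],[85,50,-25,10,-16],[85,85,-45,15,-24],[85,120,-60,20,-32],[85,150,-78,25,-40],[85,180,-94,30,-48],[85,210,-110,35,-56],[85,240,-125,35,-64],[85,270,-140,35,-72],[85,300,-156,35,-80],[85,320,-166,35,-88],[85,335,-174,35,-96],[85,335,-174,35,-104],[85,335,-174,35,-112],[85,335,-174,35,-120],[85,335,-174,35,-128],[85,335,-174,35,-136],[85,335,-174,35,-144],[85,335,-174,35,-152],[85,335,-174,35,-155]]'
python3 - <<'E'
from h import *
s=state(); print(np.round(s["joints"],1),s["tool_pos"],s["ee_rot"])
a=grab_frame("wrist"); cv2.imwrite("pics/w1.png",a)
find("wrist","chute_box pour_edge hatch_strip hatch_rib box_rear".split())
E
```

```text
clock: 3.3
tool_pos: [0.4751, -0.3364, 0.2214]
ee_rot: [-180.0, 0.0, 174.8]
contact_force: [0.2, 0.2, 0.1]
grip_width: 0.993
[ 57.6  20.1 -33.3  99.3  12.1  64.2 105.4] [ 0.47510227 -0.33637573  0.221371  ] [-1.79993527e+02  9.26311028e-03  1.74773064e+02]
wrist chute_box [(0.78, [0.507, -0.334, 0.0])]
wrist pour_edge [(0.88, [0.439, -0.329, 0.034])]
wrist hatch_strip [(0.91, [0.472, -0.302, 0.017])]
wrist hatch_rib [(0.68, [0.467, -0.332, 0.041])]
wrist box_rear [(0.81, [0.533, -0.342, 0.042])]
```

View pics/w1.png

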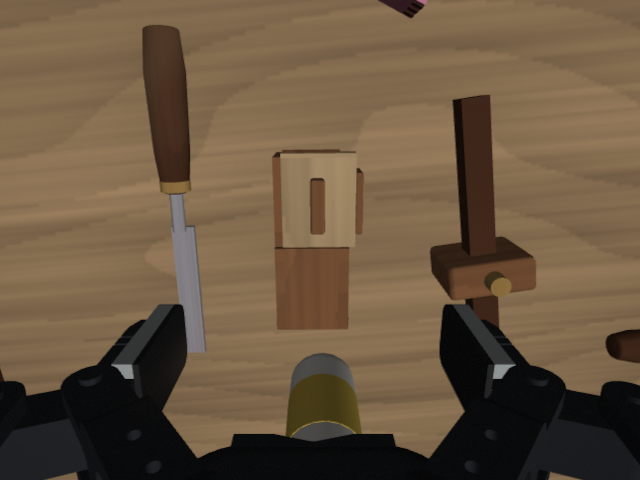

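The wrist view shows the box from its pouring end at (315,152) to its rear at (313,328). The lid is ajar to the right by about 6 px, and the strip is at (359,200). I'll measure the corners.

```bash
python3 - <<'E'
from h import *
for n,p,z in [("rearL",(277,328),.042),("rearR",(348.5,328),.042),("seamL",(275,247.5),.042),("seamR",(349,247.5),.042),("lidFL",(281,153),.042),("lidFR",(356,152),.042),("wallFL",(273.5,154),.037),("ribF",(317,179),.054),("ribB",(317.5,233),.054),("stripF",(362,170),.042),("stripB",(362,234),.042)]:
    print(n,np.round(onz("wrist",p,z),4))
E
```

```text
rearL [ 0.5624 -0.3707  0.042 ]
rearR [ 0.5676 -0.3165  0.042 ]
seamL [ 0.4982 -0.3644  0.042 ]
seamR [ 0.5033 -0.3114  0.042 ]
lidFL [ 0.4318 -0.3522  0.042 ]
lidFR [ 0.436  -0.3017  0.042 ]
wallFL [ 0.4324 -0.3579  0.037 ]
ribF [ 0.4498 -0.3296  0.054 ]
ribB [ 0.4868 -0.3327  0.054 ]
stripF [ 0.4486 -0.2984  0.042 ]
stripB [ 0.4941 -0.3014  0.042 ]
```

```bash
python3 -m pendant '[[85,-1,3,20,0],[85,-1,3,50,0],[85,-1,3,80,0],[85,-1,3,110,0],[85,-1,3,140,0],[85,-1,3,165,0],[85,-1,3,180,0],[85,-1,3,188,0],[85,-1,3,188,0],[70,-1,3,188,0],[60,-1,3,188,0],[50,-1,3,188,0],[50,-1,3,188,0],[50,-1,3,188,0],[50,-1,3,188,0],[50,-1,3,188,0]]' 60
python3 -m pendant '[[50,0,0,0,0],[50,0,0,-10,0],[50,0,0,-25,0],[50,0,0,-40,0]]'
python3 - <<'E'
from h import *
a=grab_frame("wrist"); b=grab_frame("scene"); 
cv2.imwrite("pics/w2.png",np.hstack([cv2.resize(a,(400,300)),cv2.resize(b[100:300,100:367],(400,300))]))
print(state()["grip_width"]*85.4)
E
```

```text
clock: 5.2
tool_pos: [0.4775, -0.335, 0.0352]
ee_rot: [-179.8, 0.2, 174.6]
contact_force: [-0.4, -0.9, 6.3]
grip_width: 0.673
clock: 5.6
tool_pos: [0.4762, -0.3327, 0.0742]
ee_rot: [180.0, -0.0, 174.6]
contact_force: [0.0, 0.4, -3.5]
grip_width: 0.673
57.33145435854089
```

View pics/w2.png

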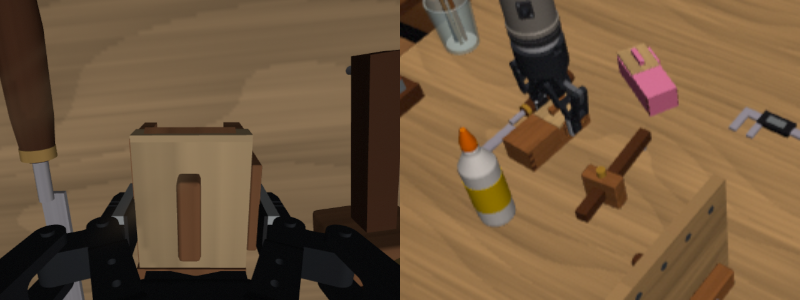

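```bash
python3 -m pendant '[[50,0,0,-8,0],[50,0,0,-25,0],[50,0,0,-50,0],[50,0,0,-75,0],[50,0,0,-100,0],[50,0,0,-125,0],[50,0,0,-150,0],[50,0,0,-175,0],[50,0,0,-190,0],[50,0,0,-196,0],[50,0,0,-196,0]]'
python3 -m pendant '[[50,0,8,0,0],[50,2,26,0,4],[50,5,52,0,8],[50,7,82,0,13],[50,10,114,0,18],[50,12,146,0,23],[50,14,178,0,28],[50,16,210,0,33],[50,18,242,0,38],[50,20,274,0,43],[50,22,306,0,48],[50,25,338,0,53],[50,28,370,0,58],[50,30,402,0,63],[50,33,434,0,68],[50,36,466,0,73],[50,38,496,0,78],[50,39,522,0,82],[50,40,540,0,84],[50,40,546,0,85]]'
python3 - <<'E'
from h import *
a=grab_frame("wrist");b=grab_frame("top"); c=grab_frame("scene")
cv2.imwrite("pics/w3.png",np.hstack([cv2.resize(a,(400,300)),cv2.resize(c[200:470,340:640],(400,300))]))
print(state()["joints"].round(1) if hasattr(state()["joints"],'round') else state()["joints"])
find("top",["tray","screw_tray"]);find("scene",["tray"])
import numpy as np
m=masks_of("tray","top")[0]["region"].astype(np.uint8)
r=cv2.minAreaRect(cv2.findNonZero(m)); p=cv2.boxPoints(r); print(r); print(np.array([onz("top",q,.034) for q in p]).round(3))
E
```

```text
clock: 6.8
tool_pos: [0.4764, -0.3333, 0.2695]
ee_rot: [-180.0, 0.0, 174.6]
contact_force: [0.2, -0.2, -3.5]
grip_width: 0.676
clock: 8.8
tool_pos: [0.4863, 0.2173, 0.268]
ee_rot: [-179.8, -0.1, 89.8]
contact_force: [0.1, -1.5, -3.3]
grip_width: 0.675
[ 10.2  14.1 -45.3 102.2  10.7  68.3 -38.5]
top tray [(0.57, [0.498, 0.331, 0.003])]
top screw_tray []
scene tray [(0.94, [0.501, 0.332, 0.0])]
((158.851318359375, 265.8094177246094), (52.941097259521484, 25.746686935424805), 55.40770721435547)
[[0.496 0.436 0.034]
 [0.531 0.39  0.034]
 [0.43  0.313 0.034]
 [0.396 0.359 0.034]]
```

View pics/w3.png

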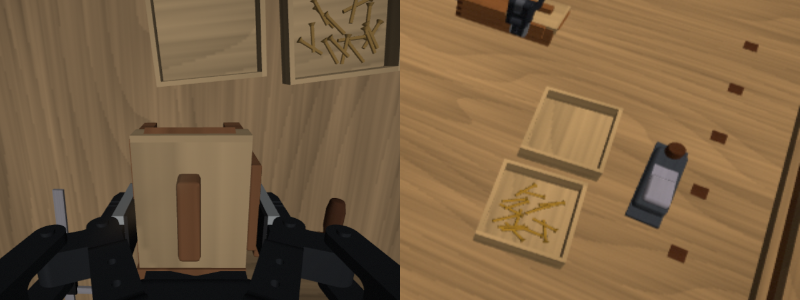

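The box is held level with its lid shut. The tray's near wall runs from (155,85) to (265,75) in the half-size view. Before lowering, I'll work out where that wall is.

```bash
python3 - <<'E'
from h import *
for p in [(155,85),(266,75),(282,83)]: print(onz("wrist",(p[0]*1.6,p[1]*1.6),.034).round(4))
E
```

```text
[0.4366 0.2642 0.034 ]
[0.577  0.2752 0.034 ]
[0.5979 0.2651 0.034 ]
```

```bash
python3 -m pendant '[[50,-2,0,8,0],[50,-5,0,30,0],[50,-8,0,60,0],[50,-12,0,90,0],[50,-12,0,120,0],[50,-12,0,150,0],[50,-12,0,180,0],[50,-12,0,205,0],[50,-12,0,220,0],[50,-12,0,228,0],[50,-12,0,231,0],[50,-12,0,232,0],[50,-12,0,232,0]]'
```

```text
clock: 10.45
tool_pos: [0.4888, 0.2024, 0.0381]
ee_rot: [179.9, -0.0, 89.6]
contact_force: [0.7, 0.7, -3.3]
grip_width: 0.675
```

```bash
python3 -m pendant '[[50,0,0,1,0],[50,0,0,2,0],[50,0,0,2,0]]'; python3 -m pendant '[[50,0,0,1,0],[50,0,0,2,0],[50,0,0,2,0]]'
```

```text
clock: 10.75
tool_pos: [0.4884, 0.2021, 0.0356]
ee_rot: [179.9, -0.0, 89.6]
contact_force: [-0.1, 0.6, -2.0]
grip_width: 0.667
clock: 11.05
tool_pos: [0.4885, 0.2022, 0.0353]
ee_rot: [180.0, 0.1, 89.6]
contact_force: [-3.5, -2.3, 13.8]
grip_width: 0.67
```

```bash
python3 -m pendant '[[50,0,0,-1,0],[60,0,0,-1,0],[75,0,0,-1,0],[85,0,0,-1,0],[85,0,0,-1,0],[85,0,0,-1,0],[85,4,-1,-15,0],[85,8,-2,-30,0],[85,8,-2,-35,0],[85,8,-2,-35,0],[16,8,-2,-35,0],[16,8,-2,-35,0],[16,8,-2,-35,0],[16,8,-2,-35,0],[16,8,-2,-35,0]]' 20
python3 - <<'E'
from h import *
a=grab_frame("wrist");cv2.imwrite("pics/w4.png",a)
E
```

```text
clock: 12.55
tool_pos: [0.486, 0.2099, 0.068]
ee_rot: [-180.0, 0.0, 89.6]
contact_force: [0.5, 0.8, 0.8]
grip_width: 0.187
```

View pics/w4.png

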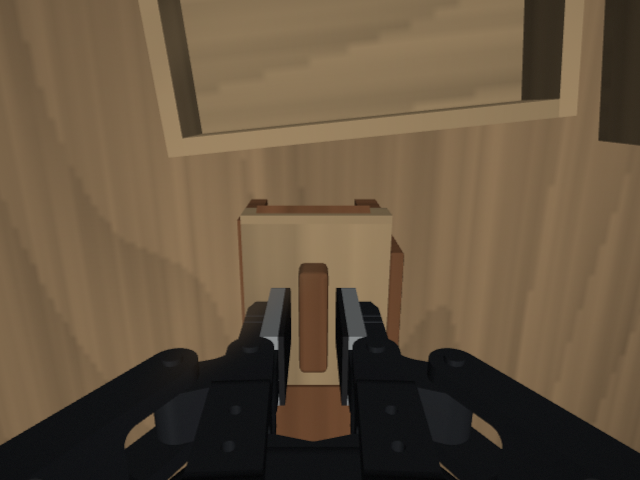

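The shut fingers straddle the rib at (313,318). I'll slide the lid aside.

```bash
python3 -m pendant '[[16,0,2,0,0],[16,0,4,0,0],[16,0,7,0,0],[16,0,10,0,0],[16,0,14,0,0],[16,0,18,0,0],[16,0,22,0,0],[16,0,26,0,0],[16,0,30,0,0],[16,0,34,0,0],[16,0,38,0,0],[16,0,41,0,0],[16,0,44,0,0],[16,0,46,0,0],[16,0,48,0,0],[16,0,49,0,0],[16,0,50,0,0],[16,0,50,0,0]]'
python3 -m pendant '[[16,0,51,0,0],[16,0,51,0,0]]' >/dev/null; python3 -m pendant '[[16,0,-51,0,0],[16,0,-51,0,0],[22,0,-53,0,0],[22,0,-53,0,0],[22,-20,-85,-30,0],[70,-60,-100,-60,0],[85,-95,-100,-100,0],[85,-95,-100,-100,0],[85,-95,-100,-100,0]]'
python3 - <<'E'
from h import *
a=grab_frame("wrist");b=grab_frame("top");cv2.imwrite("pics/w5.png",a)
find("wrist","chute_box pour_edge hatch_strip hatch_rib box_rear".split(),2)
E
```

```text
clock: 14.4
tool_pos: [0.5357, 0.2097, 0.0681]
ee_rot: [-180.0, 0.0, 89.6]
contact_force: [-1.2, 0.4, 0.8]
grip_width: 0.185
clock: 15.5
tool_pos: [0.4882, 0.114, 0.1695]
ee_rot: [179.8, -0.0, 89.4]
contact_force: [-0.0, -0.3, -0.9]
grip_width: 0.924
wrist chute_box [(0.64, [0.518, 0.201, -0.004])]
wrist pour_edge [(0.22, [0.557, 0.223, 0.013])]
wrist hatch_strip [(0.79, [0.556, 0.222, 0.013])]
wrist hatch_rib [(0.94, [0.525, 0.229, 0.036])]
wrist box_rear [(0.71, [0.511, 0.161, 0.035])]
```

View pics/w5.png

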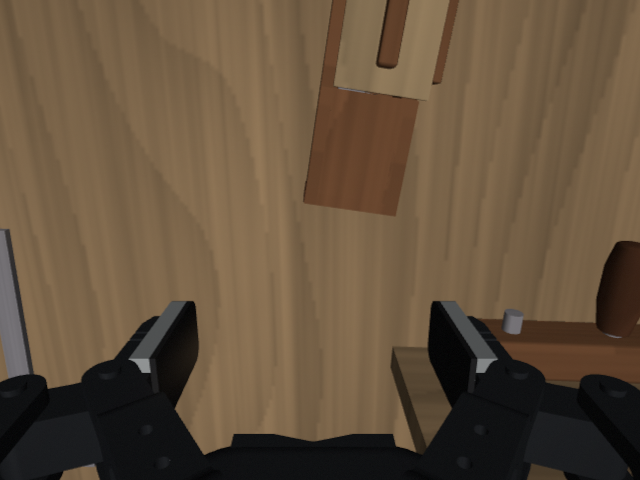

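My second call pushed a further 51 mm by mistake, because each call's shifts start from the current pose. The box slid and turned, and the return stroke drew the lid nearly shut: the rear edge is at (304,203)–(396,215) and the lid's rear edge at (334,87)–(432,100). The nuts are still inside, so I'll measure again and redo the slide.

```bash
python3 -m pendant '[[85,15,20,-10,0],[85,40,40,-30,0],[85,40,40,-30,0],[85,40,40,-30,0]]'; python3 - <<'E'
from h import *
a=grab_frame("wrist");b=grab_frame("top");cv2.imwrite("pics/w6.png",a)
find("wrist","chute_box pour_edge hatch_strip hatch_rib box_rear tray".split(),2)
find("top","hatch_rib box_rear nut0".split(),2)
E
```

```text
clock: 16.25
tool_pos: [0.5266, 0.156, 0.198]
ee_rot: [-180.0, -0.0, 89.7]
contact_force: [-0.7, -0.5, -0.7]
grip_width: 0.992
wrist chute_box [(0.61, [0.529, 0.191, -0.002])]
wrist pour_edge [(0.92, [0.533, 0.257, 0.032])]
wrist hatch_strip [(0.55, [0.558, 0.217, 0.015])]
wrist hatch_rib [(0.64, [0.527, 0.219, 0.039])]
wrist box_rear [(0.75, [0.516, 0.158, 0.042])]
wrist tray [(0.51, [0.526, 0.194, -0.001])]
top hatch_rib [(0.49, [0.535, 0.227, 0.046]), (0.43, [0.276, -0.32, 0.045])]
top box_rear [(0.82, [0.313, -0.268, 0.045]), (0.26, [0.534, 0.256, 0.036])]
top nut0 []
```

View pics/w6.png

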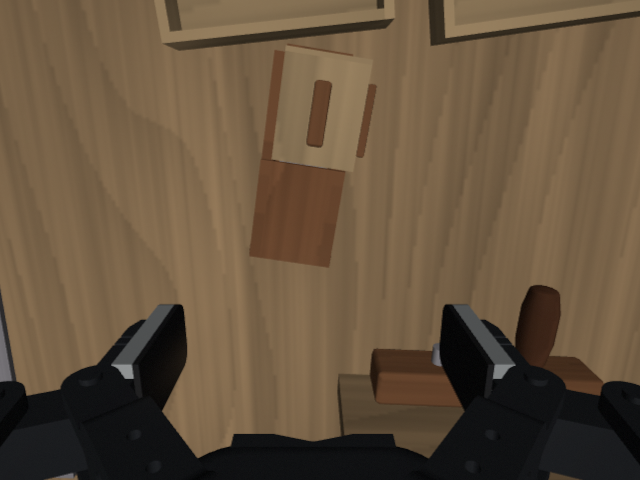

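```bash
python3 - <<'E'
from h import *
P={n:onz("wrist",p,z) for n,p,z in [("rearL",(250,255.5),.042),("rearR",(329,267),.042),("seamL",(262,158.5),.042),("seamR",(345.5,171.5),.042),("lidBL",(272,160),.042),("lidBR",(353,172),.042),("lidFL",(286,45),.042),("lidFR",(374,60),.042),("ribF",(320,81),.054),("ribB",(316.5,147),.054),("trL",(165,45),.034),("trR",(393,19),.034)]}
for k,v in P.items(): print(k,v.round(4))
r=(P["rearL"]+P["rearR"])/2; s=(P["seamL"]+P["seamR"])/2; d=r-s; print(r,s,np.degrees(np.arctan2(d[1],d[0])), (P["ribF"]+P["ribB"])/2)
E
```

```text
rearL [0.4842 0.1325 0.042 ]
rearR [0.537  0.1238 0.042 ]
seamL [0.4949 0.1966 0.042 ]
seamR [0.5473 0.188  0.042 ]
lidBL [0.5011 0.1956 0.042 ]
lidBR [0.552  0.1876 0.042 ]
lidFL [0.5117 0.2622 0.042 ]
lidFR [0.5633 0.2535 0.042 ]
ribF [0.5312 0.2415 0.054 ]
ribB [0.529  0.2044 0.054 ]
trL [0.4385 0.2638 0.034 ]
trR [0.5749 0.2769 0.034 ]
[0.51061534 0.12816192 0.042     ] [0.52111206 0.1922913  0.042     ] -99.29576536709264 [0.53011476 0.22292953 0.054     ]
```

```bash
python3 -m pendant '[[60,15,1,10,4],[30,40,3,30,9],[24,60,3,55,9],[24,67,3,80,9],[24,67,3,105,9],[24,67,3,120,9],[24,67,3,128,9],[24,67,3,128,9],[24,67,3,128,9]]'
```

```text
clock: 17.7
tool_pos: [0.5309, 0.2218, 0.0711]
ee_rot: [179.9, -0.0, 80.6]
contact_force: [0.3, -1.0, 0.5]
grip_width: 0.279
```

```bash
python3 -m pendant '[[24,0,3,1,0],[24,0,6,1,0],[24,0,9,1,0],[24,0,12,1,0],[24,0,15,1,0],[24,0,19,1,0],[24,0,23,1,0],[24,0,27,1,0],[24,0,31,1,0],[24,0,35,1,0],[24,0,38,1,0],[24,0,41,1,0],[24,0,44,1,0],[24,0,46,1,0],[24,0,48,1,0],[24,0,49,1,0],[24,0,50,1,0],[24,0,50,1,0]]'
python3 -m pendant '[[24,0,-4,0,0],[24,0,-7,0,0],[24,0,-7,-15,0],[24,0,-7,-40,0],[60,-20,-20,-80,0],[85,-60,-50,-130,0],[85,-67,-50,-140,0],[85,-67,-50,-140,0],[85,-67,-50,-140,0]]'
python3 - <<'E'
from h import *
a=grab_frame("wrist");b=grab_frame("top");cv2.imwrite("pics/w7.png",a)
find("wrist","chute_box pour_edge hatch_strip hatch_rib box_rear nut0".split(),5)
E
```

```text
clock: 19.5
tool_pos: [0.5791, 0.2135, 0.069]
ee_rot: [-180.0, 0.0, 80.6]
contact_force: [-0.8, 0.6, -0.1]
grip_width: 0.282
clock: 20.4
tool_pos: [0.5199, 0.1557, 0.2106]
ee_rot: [179.8, -0.0, 80.5]
contact_force: [-0.4, 0.1, 0.7]
grip_width: 0.998
wrist chute_box [(0.98, [0.523, 0.197, -0.005])]
wrist pour_edge [(0.63, [0.533, 0.262, 0.031])]
wrist hatch_strip [(0.89, [0.597, 0.212, 0.012])]
wrist hatch_rib [(0.63, [0.569, 0.217, 0.038]), (0.52, [0.598, 0.213, 0.011])]
wrist box_rear [(0.84, [0.514, 0.16, 0.035])]
wrist nut0 [(0.51, [0.507, 0.194, 0.011]), (0.43, [0.525, 0.19, 0.011])]
```

View pics/w7.png

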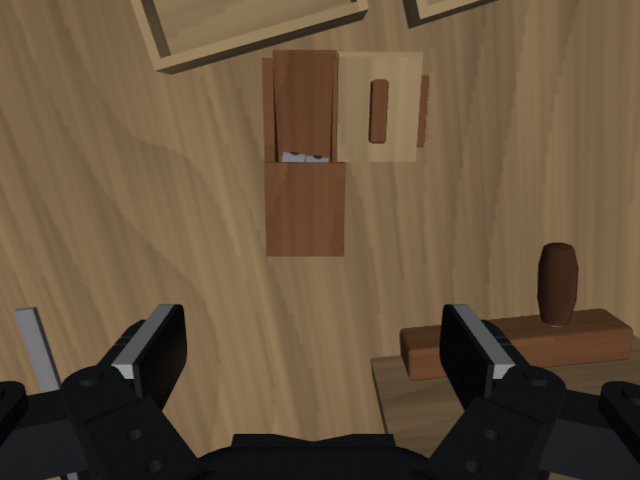

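The lid is now fully aside: its near edge at (338,110) is clear of the mouth. Two nuts show inside at (290,157) and (318,157). Next I'll take a small pinch on the rear top corner, so the box can pivot in the grip and its nose can swing down over the tray wall.

```bash
python3 - <<'E'
from h import *
P=[onz("wrist",p,.042) for p in [(266.5,256),(344.5,256),(264,162.5),(345,162.5),(338,162)]]
for p in P: print(p.round(4))
r=(P[0]+P[1])/2; s=(P[2]+P[3])/2; d=r-s; print(r,s,np.linalg.norm(d),np.degrees(np.arctan2(d[1],d[0])))
st=state(); R=Ro.from_euler("xyz",st["ee_rot"],degrees=True).as_matrix()
t=np.array([*(r-d*(1/65))[:2],.050]); print(st["tool_pos"], (R.T@(t-st["tool_pos"])*1000).round(1))
E
```

```text
[0.4823 0.1355 0.042 ]
[0.5356 0.1266 0.042 ]
[0.4932 0.199  0.042 ]
[0.5452 0.1903 0.042 ]
[0.5408 0.1914 0.042 ]
[0.50896582 0.13104854 0.042     ] [0.51918727 0.1946309  0.042     ] 0.06439871114307631 -99.1326901610967
[0.51904495 0.15610112 0.20851543] [-25.4  -5.6 158.5]
```

```bash
python3 -m pendant '[[85,-10,-3,20,0],[85,-25,-6,50,0],[85,-25,-6,80,0],[85,-25,-6,110,0],[85,-25,-6,135,0],[85,-25,-6,150,0],[85,-25,-6,158,0],[85,-25,-6,158,0],[70,-25,-6,158,0],[60,-25,-6,158,0],[45,-25,-6,158,0],[45,-25,-6,158,0],[45,-25,-6,158,0],[45,-25,-6,158,0]]' 120
python3 -m pendant '[[45,0,0,-3,0],[45,0,0,-8,0],[45,0,0,-8,0],[45,0,0,-8,0]]'
python3 - <<'E'
from h import *
a=grab_frame("wrist");cv2.imwrite("pics/w8.png",np.hstack([cv2.resize(a,(400,300)),cv2.resize(grab_frame("scene")[200:400,340:607],(400,300))]))
E
```

```text
clock: 22.2
tool_pos: [0.5103, 0.1322, 0.0534]
ee_rot: [179.9, 0.0, 80.6]
contact_force: [-2.6, -1.1, 10.0]
grip_width: 0.591
clock: 22.6
tool_pos: [0.509, 0.1316, 0.0592]
ee_rot: [-180.0, 0.0, 80.6]
contact_force: [-0.3, 0.1, -3.2]
grip_width: 0.587
```

View pics/w8.png

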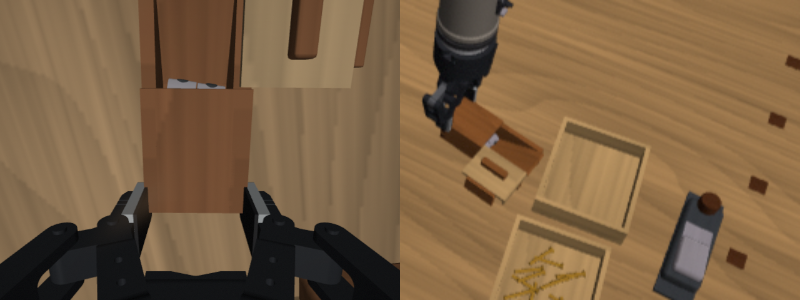

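```bash
python3 -m pendant '[[45,0,0,-4,0],[45,0,0,-12,0],[45,0,0,-22,0],[45,0,0,-32,0],[45,0,0,-42,0],[45,0,0,-50,0],[45,0,0,-53,0],[45,4,-1,-53,-1],[45,14,-4,-53,-3],[45,26,-8,-53,-5],[45,40,-12,-53,-7],[45,54,-16,-53,-9],[45,68,-20,-53,-11],[45,80,-24,-53,-13],[45,88,-26,-53,-14],[45,91,-26,-53,-14],[45,91,-26,-53,-14]]'
python3 - <<'E'
from h import *
for c in("wrist","scene"):
  grab_frame(c); find(c,["pour_edge","box_rear","hatch_rib","nut0"],5)
E
```

```text
clock: 24.4
tool_pos: [0.4986, 0.2262, 0.1122]
ee_rot: [180.0, 0.0, 94.6]
contact_force: [-0.3, -0.3, -2.8]
grip_width: 0.59
wrist pour_edge []
wrist box_rear [(0.66, [0.496, 0.254, 0.098])]
wrist hatch_rib [(0.6, [0.536, 0.321, 0.096])]
wrist nut0 [(0.89, [0.508, 0.289, 0.07]), (0.88, [0.489, 0.285, 0.068])]
scene pour_edge [(0.73, [0.489, 0.353, 0.089]), (0.65, [0.259, -0.354, 0.035])]
scene box_rear [(0.79, [0.493, 0.252, 0.101])]
scene hatch_rib [(0.69, [0.499, -0.216, 0.0]), (0.53, [0.539, 0.327, 0.1]), (0.48, [0.28, -0.32, 0.042])]
scene nut0 [(0.64, [0.538, 0.325, 0.102])]
```

```bash
python3 -m pendant '[[45,0,0,6,0],[45,0,0,12,0],[45,0,0,17,0],[45,0,0,17,0]]'; python3 -m pendant '[[45,0,0,0,0],[45,0,0,0,0],[45,0,0,-3,0],[45,0,0,-6,0],[45,0,0,-6,0]]' 20
python3 - <<'E'
from h import *
for c in("wrist","scene"):
  grab_frame(c); find(c,["pour_edge","box_rear","hatch_rib","nut0"],3)
E
```

```text
clock: 25.3
tool_pos: [0.4977, 0.2255, 0.0941]
ee_rot: [-179.9, 0.0, 94.6]
contact_force: [-0.6, 0.5, -3.5]
grip_width: 0.587
clock: 25.8
tool_pos: [0.499, 0.2263, 0.102]
ee_rot: [179.9, -0.0, 94.6]
contact_force: [0.7, -0.1, -2.7]
grip_width: 0.586
wrist pour_edge []
wrist box_rear [(0.6, [0.497, 0.256, 0.087])]
wrist hatch_rib [(0.73, [0.539, 0.325, 0.086])]
wrist nut0 [(0.9, [0.483, 0.283, 0.061]), (0.86, [0.504, 0.289, 0.059])]
scene pour_edge [(0.91, [0.49, 0.353, 0.079]), (0.88, [0.258, -0.352, 0.034])]
scene box_rear [(0.92, [0.495, 0.251, 0.088]), (0.7, [0.312, -0.27, 0.045])]
scene hatch_rib [(0.66, [0.538, 0.327, 0.092]), (0.39, [0.278, -0.32, 0.042])]
scene nut0 []
```

```bash
python3 -m pendant '[[45,0,0,-20,0],[45,0,0,0,0],[45,0,0,-20,0],[45,0,0,0,0],[45,0,0,-20,0],[45,0,0,0,0],[45,0,0,0,0]]' 20
python3 - <<'E'
from h import *
print(state()["torque"])
for c in("wrist","scene"):
  grab_frame(c); find(c,["pour_edge","box_rear","hatch_rib"],1)
E
```

```text
clock: 27.0
tool_pos: [0.4972, 0.225, 0.0998]
ee_rot: [-179.8, 0.1, 94.6]
contact_force: [-0.7, -1.0, -3.0]
grip_width: 0.583
[-0.22486209  0.1302499  -0.01656884]
wrist pour_edge []
wrist box_rear [(0.59, [0.494, 0.254, 0.087])]
wrist hatch_rib [(0.96, [0.533, 0.325, 0.088])]
scene pour_edge [(0.95, [0.259, -0.351, 0.034])]
scene box_rear [(0.73, [0.309, -0.269, 0.042])]
scene hatch_rib [(0.64, [0.538, 0.323, 0.091])]
```

```bash
for i in 1; do python3 -m pendant '[[49,0,0,5,0],[50,0,0,6,0],[50,0,0,6,0]]' 20; python3 -m pendant '[[50.7,0,0,0,0],[50.7,0,0,0,0]]'; python3 -m pendant '[[51.3,0,0,0,0],[51.3,0,0,0,0]]'; done
python3 - <<'E'
from h import *
print(state()["torque"])
for c in("wrist","scene"):
  grab_frame(c); find(c,["pour_edge","box_rear","hatch_rib"],1)
E
```

```text
clock: 27.7
tool_pos: [0.4982, 0.2258, 0.0948]
ee_rot: [-180.0, 0.0, 94.6]
contact_force: [-0.5, 0.5, -2.8]
grip_width: 0.589
clock: 27.9
tool_pos: [0.4985, 0.226, 0.0953]
ee_rot: [180.0, 0.0, 94.6]
contact_force: [-0.3, 0.5, -3.0]
grip_width: 0.596
clock: 28.1
tool_pos: [0.4985, 0.226, 0.0953]
ee_rot: [180.0, 0.0, 94.6]
contact_force: [0.1, -0.0, -2.5]
grip_width: 0.603
[-0.23646702  0.05193563  0.04156436]
wrist pour_edge []
wrist box_rear [(0.91, [0.496, 0.255, 0.08])]
wrist hatch_rib [(0.76, [0.536, 0.324, 0.082])]
scene pour_edge [(0.97, [0.488, 0.353, 0.076])]
scene box_rear [(0.67, [0.312, -0.268, 0.049])]
scene hatch_rib [(0.63, [0.281, -0.32, 0.041])]
```

```bash
for w in 1; do python3 -m pendant '[[51.9,0,0,0,0],[51.9,0,0,0,0]]'; python3 -m pendant '[[52.4,0,0,0,0],[52.4,0,0,0,0]]'; done | grep -E "force|width"
python3 - <<'E'
from h import *
print(state()["torque"])
for c in("wrist","scene"):
  grab_frame(c); find(c,["pour_edge","box_rear","hatch_rib"],1)
E
```

```text
contact_force: [0.7, 0.2, -2.5]
grip_width: 0.607
contact_force: [0.9, 0.5, -3.2]
grip_width: 0.617
[-0.18381304  0.02950562 -0.0707755 ]
wrist pour_edge []
wrist box_rear [(0.74, [0.494, 0.256, 0.083])]
wrist hatch_rib [(0.87, [0.534, 0.321, 0.08])]
scene pour_edge [(0.93, [0.257, -0.351, 0.035])]
scene box_rear [(0.88, [0.312, -0.267, 0.043])]
scene hatch_rib [(0.54, [0.28, -0.321, 0.041])]
```

```bash
for w in 1; do python3 -m pendant '[[52.8,0,0,0,0],[52.8,0,0,0,0]]';  python3 -m pendant '[[53.1,0,0,0,0],[53.1,0,0,0,0]]'; done | grep -E "force|width"
python3 - <<'E'
from h import *
print(state()["torque"])
for c in("wrist","scene"):
  grab_frame(c); find(c,["pour_edge","box_rear","hatch_rib"],1)
E
```

```text
contact_force: [0.1, 0.3, -3.0]
grip_width: 0.621
contact_force: [-0.4, 0.7, -3.8]
grip_width: 0.62
[-0.16090765 -0.0202354   0.02037896]
wrist pour_edge []
wrist box_rear [(0.57, [0.496, 0.253, 0.081])]
wrist hatch_rib [(0.74, [0.497, 0.254, 0.082])]
scene pour_edge [(0.98, [0.257, -0.35, 0.035])]
scene box_rear [(0.59, [0.495, 0.253, 0.084])]
scene hatch_rib [(0.63, [0.538, 0.326, 0.083])]
```

```bash
for w in 1; do python3 -m pendant '[[53.4,0,0,0,0],[53.4,0,0,0,0]]';  python3 -m pendant '[[53.7,0,0,0,0],[53.7,0,0,0,0]]'; done | grep -E "force|width"
python3 - <<'E'
from h import *
print(state()["torque"])
for c in("wrist","scene"):
  grab_frame(c); find(c,["pour_edge","box_rear","hatch_rib"],1)
E
```

```text
contact_force: [0.1, -0.6, -1.5]
grip_width: 0.625
contact_force: [-0.2, 0.6, -1.0]
grip_width: 0.628
[0.05282098 0.07091246 0.01178419]
wrist pour_edge [(0.17, [0.497, 0.252, 0.077])]
wrist box_rear [(0.67, [0.494, 0.255, 0.078])]
wrist hatch_rib [(0.65, [0.535, 0.322, 0.068])]
scene pour_edge [(0.67, [0.49, 0.349, 0.058])]
scene box_rear [(0.75, [0.496, 0.254, 0.083])]
scene hatch_rib [(0.62, [0.656, -0.002, -0.0])]
```

The box now pivots in the loosened grip and leans on the tray wall, tilted about 13°. I'll raise the rear in small steps.

```bash
python3 -m pendant '[[53.5,0,0,-3,0],[53.5,0,0,-6,0],[53.5,0,0,-9,0],[53.5,0,0,-12,0],[53.5,0,0,-12,0]]'
python3 - <<'E'
from h import *
print(state()["torque"])
for c in("wrist","scene"):
  grab_frame(c); find(c,["pour_edge","box_rear","hatch_rib","nut0"],2)
E
```

```text
clock: 31.4
tool_pos: [0.4988, 0.2258, 0.1077]
ee_rot: [180.0, 0.0, 94.6]
contact_force: [-0.3, 0.5, -2.5]
grip_width: 0.628
[-0.09746252 -0.09919603 -0.04686464]
wrist pour_edge []
wrist box_rear [(0.65, [0.495, 0.253, 0.082])]
wrist hatch_rib [(0.95, [0.534, 0.317, 0.065])]
wrist nut0 []
scene pour_edge [(0.83, [0.262, -0.348, 0.034]), (0.77, [0.487, 0.347, 0.049])]
scene box_rear [(0.95, [0.495, 0.252, 0.088]), (0.73, [0.312, -0.269, 0.046])]
scene hatch_rib [(0.72, [0.536, 0.318, 0.068]), (0.58, [0.277, -0.322, 0.044])]
scene nut0 []
```

```bash
python3 -m pendant '[[53.5,0,0,-4,0],[53.5,0,0,-8,0],[53.5,0,0,-12,0],[53.5,0,0,-16,0],[53.5,0,0,-20,0],[53.5,0,0,-24,0],[53.5,0,0,-24,0]]'
python3 - <<'E'
from h import *
print(state()["torque"])
for c in("wrist","scene"):
  grab_frame(c); find(c,["pour_edge","box_rear","hatch_rib","nut0"],2)
E
```

```text
clock: 32.6
tool_pos: [0.4988, 0.2261, 0.1319]
ee_rot: [179.9, 0.0, 94.6]
contact_force: [-0.2, 0.0, -2.4]
grip_width: 0.631
[-0.12409502 -0.02577712 -0.0199059 ]
wrist pour_edge [(0.77, [0.491, 0.331, 0.04])]
wrist box_rear [(0.95, [0.494, 0.251, 0.098])]
wrist hatch_rib [(0.66, [0.532, 0.31, 0.063])]
wrist nut0 []
scene pour_edge [(0.65, [0.494, 0.331, 0.041]), (0.62, [0.258, -0.352, 0.032])]
scene box_rear [(0.87, [0.31, -0.268, 0.046]), (0.77, [0.495, 0.248, 0.101])]
scene hatch_rib [(0.62, [0.541, 0.313, 0.074]), (0.61, [0.282, -0.321, 0.042])]
scene nut0 []
```

```bash
python3 -m pendant '[[53.5,0,0,-4,0],[53.5,0,0,-8,0],[53.5,0,0,-12,0],[53.5,0,0,-16,0],[53.5,0,0,-20,0],[53.5,0,0,-24,0],[53.5,0,0,-28,0],[53.5,0,0,-32,0],[53.5,0,0,-32,0]]'
python3 - <<'E'
from h import *
print(state()["torque"])
for c in("wrist","scene"):
  grab_frame(c); find(c,["pour_edge","box_rear","hatch_rib","nut0"],5)
E
```

```text
clock: 34.0
tool_pos: [0.4988, 0.2262, 0.1639]
ee_rot: [179.9, -0.0, 94.6]
contact_force: [0.7, 0.4, -2.9]
grip_width: 0.629
[-0.09057245  0.04335769 -0.02071821]
wrist pour_edge [(0.6, [0.494, 0.312, 0.048])]
wrist box_rear [(0.66, [0.495, 0.246, 0.127])]
wrist hatch_rib [(0.93, [0.536, 0.296, 0.079])]
wrist nut0 []
scene pour_edge [(0.87, [0.258, -0.352, 0.032]), (0.74, [0.492, 0.311, 0.052]), (0.37, [0.655, -0.001, -0.002])]
scene box_rear [(0.96, [0.492, 0.246, 0.131]), (0.87, [0.31, -0.269, 0.042])]
scene hatch_rib [(0.67, [0.54, 0.301, 0.087]), (0.47, [0.28, -0.322, 0.04])]
scene nut0 []
```

```bash
python3 -m pendant '[[53.6,0,0,-4,0],[53.6,0,0,-8,0],[53.6,3,0,-12,0],[53.6,6,0,-16,0],[53.6,9,0,-20,0],[53.6,12,0,-20,0],[53.6,15,0,-20,0],[53.6,18,0,-20,0],[53.6,18,0,-20,0]]'
python3 - <<'E'
from h import *
print(state()["torque"])
for c in("wrist","scene"):
  a=grab_frame(c); find(c,["pour_edge","box_rear","hatch_rib","nut0"],5)
cv2.imwrite("pics/s9.png",np.hstack([cv2.resize(a[200:400,340:607],(400,300)),cv2.resize(grab_frame("wrist"),(400,300))]))
E
```

```text
clock: 35.4
tool_pos: [0.4967, 0.2446, 0.1831]
ee_rot: [-180.0, -0.0, 94.6]
contact_force: [0.0, -0.6, -2.7]
grip_width: 0.628
[-0.10285599  0.00077385  0.03533889]
wrist pour_edge [(0.32, [0.501, 0.252, 0.093])]
wrist box_rear [(0.84, [0.496, 0.263, 0.144])]
wrist hatch_rib [(0.75, [0.533, 0.303, 0.09])]
wrist nut0 [(0.98, [0.482, 0.312, 0.068]), (0.66, [0.502, 0.286, 0.088])]
scene pour_edge [(0.66, [0.257, -0.353, 0.035]), (0.62, [0.488, 0.316, 0.06])]
scene box_rear [(0.91, [0.495, 0.259, 0.146]), (0.91, [0.311, -0.272, 0.046])]
scene hatch_rib [(0.62, [0.538, 0.304, 0.096]), (0.48, [0.279, -0.322, 0.043])]
scene nut0 [(0.54, [0.44, 0.375, 0.014]), (0.53, [0.471, -0.436, -0.002])]
```

View pics/s9.png

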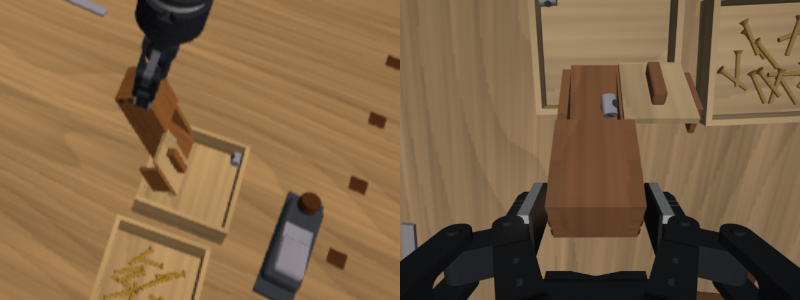

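One nut lies in the tray's far corner at (236,157), a second is rolling down the ramp, and the tilt is about 53°. I'll carry on.

```bash
python3 -m pendant '[[53.8,3,0,-6,0],[53.8,6,0,-2,0],[53.8,9,0,-8,0],[53.8,12,0,-4,0],[53.8,15,0,-10,0],[53.8,18,0,-6,0],[53.8,18,0,-12,0],[53.8,18,0,-8,0],[53.8,18,0,-8,0]]'
python3 - <<'E'
from h import *
print(state()["torque"])
for c in("wrist","scene"):
  a=grab_frame(c); find(c,["pour_edge","box_rear","hatch_rib","nut0"],5)
E
```

```text
clock: 36.85
tool_pos: [0.4955, 0.2615, 0.1909]
ee_rot: [-180.0, 0.0, 94.6]
contact_force: [-0.1, 1.0, -2.5]
grip_width: 0.63
[-0.02539358  0.01670132 -0.04365345]
wrist pour_edge [(0.82, [0.494, 0.284, 0.046])]
wrist box_rear [(0.78, [0.495, 0.269, 0.146])]
wrist hatch_rib [(0.85, [0.536, 0.286, 0.077])]
wrist nut0 [(0.97, [0.446, 0.377, 0.013]), (0.97, [0.496, 0.34, 0.018]), (0.93, [0.513, 0.311, 0.018]), (0.81, [0.449, 0.306, 0.015]), (0.56, [0.497, 0.325, 0.012])]
scene pour_edge [(0.9, [0.492, 0.283, 0.044]), (0.81, [0.258, -0.349, 0.033])]
scene box_rear [(0.92, [0.314, -0.267, 0.044]), (0.73, [0.492, 0.268, 0.145])]
scene hatch_rib [(0.68, [0.539, 0.288, 0.085]), (0.55, [0.28, -0.319, 0.042])]
scene nut0 [(0.63, [0.513, 0.309, 0.018]), (0.63, [0.456, 0.303, 0.013]), (0.55, [0.493, 0.326, 0.012]), (0.46, [0.495, 0.34, 0.015]), (0.44, [0.438, 0.373, 0.017])]
```

All five nuts are detected inside the tray at separate positions, and the box hangs at about 79°. I'll carry it back over the bench before setting it upright.

```bash
python3 -m pendant '[[52,0,0,-6,0],[52,0,0,-16,0],[52,0,0,-26,0],[52,0,0,-35,0],[52,-6,0,-35,0],[52,-16,0,-35,0],[52,-26,0,-35,0],[52,-36,0,-35,0],[52,-42,0,-35,0],[52,-42,0,-25,0],[52,-42,0,-10,0],[52,-42,0,5,0],[52,-42,0,20,0],[52,-42,0,28,0],[52,-42,0,28,0]]'
python3 - <<'E'
from h import *
print(state()["torque"])
for c in("wrist","scene"):
  a=grab_frame(c); find(c,["pour_edge","box_rear","hatch_rib","nut0"],6)
E
```

```text
clock: 38.85
tool_pos: [0.4978, 0.2197, 0.1613]
ee_rot: [-179.8, 0.0, 94.6]
contact_force: [-0.5, 0.4, -2.4]
grip_width: 0.622
[-0.06026211  0.08396506  0.03065403]
wrist pour_edge []
wrist box_rear [(0.9, [0.496, 0.232, 0.115])]
wrist hatch_rib [(0.78, [0.542, 0.243, 0.052])]
wrist nut0 [(0.94, [0.454, 0.308, 0.013]), (0.74, [0.496, 0.326, 0.015]), (0.74, [0.497, 0.344, 0.021]), (0.63, [0.513, 0.313, 0.02]), (0.39, [0.497, 0.227, 0.117])]
scene pour_edge [(0.91, [0.26, -0.353, 0.033]), (0.63, [0.495, 0.242, 0.017])]
scene box_rear [(0.9, [0.307, -0.271, 0.044]), (0.8, [0.494, 0.229, 0.118])]
scene hatch_rib [(0.44, [0.279, -0.32, 0.042]), (0.39, [0.543, 0.247, 0.058])]
scene nut0 [(0.61, [0.496, 0.326, 0.015]), (0.61, [0.454, 0.302, 0.012]), (0.58, [0.437, 0.374, 0.016]), (0.56, [0.498, 0.341, 0.017]), (0.45, [0.515, 0.314, 0.017]), (0.3, [0.496, 0.244, 0.019])]
```

```bash
python3 -m pendant '[[52,0,0,3,0],[52,0,0,6,0],[52,0,0,9,0],[52,0,0,9,0]]'; python3 -m pendant '[[53.2,0,0,1,0],[53.5,-4,0,2,0],[53.5,-8,0,3,0],[53.5,-12,0,3,0],[53.5,-16,0,3,0],[53.5,-20,0,3,0],[53.5,-24,0,3,0],[53.5,-24,0,3,0]]'
python3 - <<'E'
from h import *
print(state()["torque"])
for c in("wrist","scene"):
  a=grab_frame(c); find(c,["pour_edge","box_rear","hatch_rib"],2)
E
```

```text
clock: 39.75
tool_pos: [0.4985, 0.2197, 0.1536]
ee_rot: [-179.9, 0.0, 94.6]
contact_force: [0.4, -0.2, -1.5]
grip_width: 0.624
clock: 40.55
tool_pos: [0.501, 0.1951, 0.1512]
ee_rot: [-180.0, 0.0, 94.5]
contact_force: [0.3, -0.1, -3.2]
grip_width: 0.626
[0.02700937 0.05294199 0.00881832]
wrist pour_edge [(0.73, [0.5, 0.221, 0.002])]
wrist box_rear [(0.79, [0.499, 0.203, 0.106])]
wrist hatch_rib [(0.61, [0.541, 0.22, 0.038])]
scene pour_edge [(0.79, [0.258, -0.351, 0.035]), (0.68, [0.498, 0.219, 0.009])]
scene box_rear [(0.82, [0.496, 0.202, 0.106]), (0.8, [0.311, -0.269, 0.043])]
scene hatch_rib [(0.49, [0.281, -0.318, 0.044]), (0.44, [0.545, 0.224, 0.042])]
```

```bash
python3 -m pendant '[[53.4,0,0,1,0],[53.4,0,0,2,0],[53.4,0,0,2,0]]'|grep force; python3 -m pendant '[[53.4,0,0,1,0],[53.4,0,0,2,0],[53.4,0,0,2,0]]'|grep force;  python3 -m pendant '[[53.4,-3,0,1,0],[53.4,-6,0,1,0],[53.4,-10,0,2,0],[53.4,-14,0,2,0],[53.4,-18,0,2,0],[53.4,-18,0,2,0]]'
python3 - <<'E'
from h import *
print(state()["torque"])
for c in("wrist","scene"):
  a=grab_frame(c); find(c,["pour_edge","box_rear","hatch_rib"],2)
E
```

```text
contact_force: [-0.3, -0.6, -2.0]
contact_force: [-1.7, -0.3, 4.7]
clock: 42.15
tool_pos: [0.5037, 0.1788, 0.1475]
ee_rot: [179.8, -0.0, 94.6]
contact_force: [-2.3, 0.2, 11.2]
grip_width: 0.624
[0.04675342 0.64192359 0.04821481]
wrist pour_edge [(0.79, [0.501, 0.221, 0.006])]
wrist box_rear [(0.75, [0.503, 0.191, 0.104])]
wrist hatch_rib [(0.85, [0.542, 0.216, 0.042])]
scene pour_edge [(0.68, [0.256, -0.35, 0.03]), (0.67, [0.497, 0.218, 0.009])]
scene box_rear [(0.8, [0.503, 0.189, 0.104]), (0.67, [0.308, -0.27, 0.044])]
scene hatch_rib [(0.43, [0.544, 0.216, 0.046]), (0.38, [0.282, -0.321, 0.042])]
```

```bash
python3 -m pendant '[[53.4,-3,0,-1,0],[53.4,-7,0,-1,0],[53.4,-11,0,0,0],[53.4,-15,0,0,0],[53.4,-19,0,1,0],[53.4,-23,0,2,0],[53.4,-27,0,3,0],[53.4,-30,0,4,0],[53.4,-30,0,4,0]]'
python3 - <<'E'
from h import *
print(state()["torque"])
for c in("wrist","scene"):
  a=grab_frame(c); find(c,["pour_edge","box_rear","hatch_rib"],2)
E
```

```text
clock: 43.45
tool_pos: [0.505, 0.1465, 0.1414]
ee_rot: [-180.0, 0.1, 94.5]
contact_force: [-1.5, -1.9, 6.3]
grip_width: 0.631
[-0.22372399  0.29208846  0.01796734]
wrist pour_edge [(0.84, [0.503, 0.216, 0.014])]
wrist box_rear [(0.78, [0.505, 0.167, 0.105])]
wrist hatch_rib [(0.94, [0.542, 0.205, 0.047]), (0.71, [0.656, 0.002, 0.003])]
scene pour_edge [(0.78, [0.498, 0.214, 0.017])]
scene box_rear [(0.71, [0.502, 0.163, 0.102])]
scene hatch_rib [(0.56, [0.28, -0.319, 0.044]), (0.45, [0.548, 0.206, 0.05])]
```

```bash
python3 -m pendant '[[53.4,-6,0,2,0],[53.4,-12,0,6,0],[53.4,-18,0,10,0],[53.4,-23,0,15,0],[53.4,-28,0,20,0],[53.4,-33,0,25,0],[53.4,-37,0,30,0],[53.4,-41,0,36,0],[53.4,-44,0,42,0],[53.4,-47,0,48,0],[53.4,-50,0,54,0],[53.4,-52,0,60,0],[53.4,-54,0,64,0],[53.4,-54,0,64,0]]'
python3 - <<'E'
from h import *
print(state()["torque"])
for c in("wrist","scene"):
  a=grab_frame(c); find(c,["pour_edge","box_rear","hatch_rib"],2)
E
```

```text
clock: 45.25
tool_pos: [0.5089, 0.0935, 0.0765]
ee_rot: [-179.9, 0.0, 94.5]
contact_force: [1.3, -2.5, 1.0]
grip_width: 0.627
[-0.37368759 -0.10392567  0.00736039]
wrist pour_edge []
wrist box_rear [(0.73, [0.507, 0.112, 0.064])]
wrist hatch_rib [(0.9, [0.546, 0.18, 0.048])]
scene pour_edge [(0.93, [0.497, 0.207, 0.034]), (0.66, [0.257, -0.351, 0.035])]
scene box_rear [(0.94, [0.504, 0.113, 0.065]), (0.83, [0.31, -0.267, 0.044])]
scene hatch_rib [(0.63, [0.282, -0.322, 0.046]), (0.61, [0.548, 0.182, 0.053])]
```

```bash
python3 -m pendant '[[53.4,-1,0,5,0],[53.4,-2,0,10,0],[53.4,-2,0,15,0],[53.4,-3,0,19,0],[53.4,-3,0,22,0],[53.4,-3,0,23,0],[53.4,-3,0,23,0]]'
python3 - <<'E'
from h import *
print(state()["torque"])
for c in("wrist","scene"):
  a=grab_frame(c); find(c,["pour_edge","box_rear","hatch_rib"],2)
E
```

```text
clock: 46.35
tool_pos: [0.5092, 0.0916, 0.0541]
ee_rot: [-180.0, -0.0, 94.6]
contact_force: [0.5, -2.2, 0.1]
grip_width: 0.63
[-0.36281134 -0.05903164 -0.00986615]
wrist pour_edge []
wrist box_rear [(0.93, [0.508, 0.109, 0.042])]
wrist hatch_rib [(0.8, [0.546, 0.178, 0.043])]
scene pour_edge [(0.75, [0.261, -0.353, 0.033]), (0.7, [0.5, 0.209, 0.036])]
scene box_rear [(0.88, [0.311, -0.269, 0.044]), (0.72, [0.506, 0.109, 0.045])]
scene hatch_rib [(0.61, [0.549, 0.181, 0.045]), (0.5, [0.279, -0.32, 0.045])]
```

```bash
python3 -m pendant '[[53.8,0,0,0,0],[54.5,0,0,0,0],[57,0,0,0,0],[65,0,0,0,0],[80,0,0,0,0],[85,0,0,0,0],[85,0,0,0,0],[85,0,0,-10,0],[85,0,0,-40,0],[85,0,0,-80,0],[85,0,0,-120,0],[85,0,0,-150,0],[85,0,-20,-170,0],[85,0,-50,-190,0],[85,0,-70,-200,0],[85,0,-70,-200,0]]'
python3 - <<'E'
from h import *
a={}
for c in("wrist","scene","top"):
  a[c]=grab_frame(c); find(c,["pour_edge","box_rear","hatch_rib","nut0"],6)
find("top",["glue","chisel","gauge","plane"],1);find("scene",["glue","chisel","gauge","plane"],1)
cv2.imwrite("pics/f.png",np.hstack([cv2.resize(a["scene"][100:480,120:640],(440,330)),cv2.resize(a["wrist"],(360,330))]))
E
```

```text
clock: 48.35
tool_pos: [0.4383, 0.0861, 0.2561]
ee_rot: [179.8, 0.2, 94.6]
contact_force: [-0.0, 0.3, 1.1]
grip_width: 1.0
wrist pour_edge []
wrist box_rear [(0.77, [0.509, 0.106, 0.039])]
wrist hatch_rib [(0.62, [0.548, 0.175, 0.038])]
wrist nut0 []
scene pour_edge [(0.84, [0.257, -0.353, 0.035]), (0.76, [0.499, 0.204, 0.034])]
scene box_rear [(0.89, [0.507, 0.107, 0.044]), (0.82, [0.311, -0.271, 0.043]), (0.73, [0.578, 0.183, 0.015])]
scene hatch_rib [(0.6, [0.547, 0.183, 0.047]), (0.56, [0.279, -0.321, 0.043])]
scene nut0 [(0.54, [0.578, 0.183, 0.013]), (0.47, [0.517, 0.312, 0.018]), (0.47, [0.456, 0.304, 0.013]), (0.43, [0.439, 0.373, 0.018]), (0.42, [0.494, 0.342, 0.019]), (0.36, [0.494, 0.323, 0.015])]
top pour_edge [(0.67, [0.26, -0.355, 0.04])]
top box_rear [(0.56, [0.309, -0.267, 0.045])]
top hatch_rib [(0.67, [0.275, -0.321, 0.045])]
top nut0 [(0.58, [0.498, 0.321, 0.016]), (0.56, [0.451, 0.305, 0.012]), (0.43, [0.497, 0.338, 0.017]), (0.38, [0.444, 0.377, 0.015]), (0.36, [0.515, 0.313, 0.018])]
top glue [(0.62, [0.644, -0.345, 0.005])]
top chisel [(0.94, [0.475, -0.44, -0.0])]
top gauge [(0.63, [0.504, -0.216, -0.003])]
top plane []
scene glue [(0.89, [0.639, -0.348, 0.0])]
scene chisel [(0.62, [0.472, -0.439, -0.002])]
scene gauge [(0.77, [0.499, -0.215, -0.002])]
scene plane [(0.55, [0.524, 0.474, -0.003])]
```

View pics/f.png

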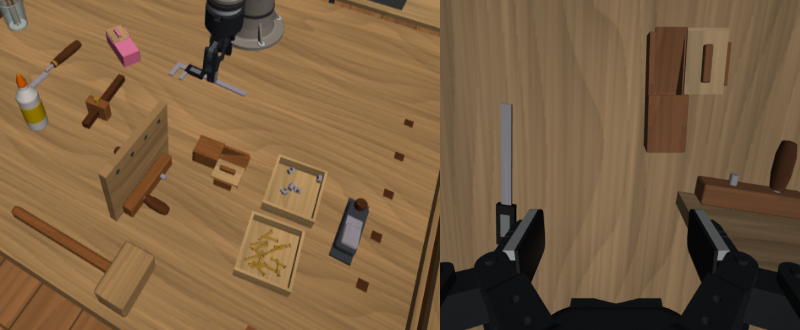

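The last view shows the box upright on the bench at (220,152) and five nuts in the empty tray around (292,183). The other things are where they started. The sixth "nut" detection, at (0.578, 0.183), is the lid's strip.

```bash
python3 -c "
from rig import *
print(hand_in())"
```

```text
the job is handed in; nothing more can be done
None
```

The job is handed in at about 48 s: all five nuts are in the empty tray, and the box is back upright on the bench beside it with its lid aside.

- **Carry:** I pinched the lid's strip against the far wall, which closed the lid, and carried the box over the panel with the lid held shut.
- **Pouring:** The tool cannot tilt, so I held the box by its rear top corner and loosened the grip. It pivoted nose-down over the tray wall to about 79°. I then set it level again by dragging its nose along the bench.

**Last checks:**
- The top and scene cameras both place five nuts inside the empty tray.
- The box reads level on the bench, its top about 42 mm up at the rear and its pouring edge about 34 mm up (nominally 37).
- The glue, chisel and gauge moved no more than the measuring error, and the plane looks untouched.
- The largest force I read was about 14 N. I read it only at the end of each move, so short peaks in between were not seen.

**What went wrong or disagreed:**
- My first lid slide overshot: I repeated a 51 mm push. That slid and turned the box on the bench and drew the lid nearly shut again, so I measured again and slid it properly. I saw no spill.
- The scene camera also reported a sixth "nut" on the bench at (0.578, 0.183). I took it for the lid's strip, since the last picture shows no nut there.
- The top camera missed the plane at the end, and the scene camera found it in place.

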